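Thread the return spring onto the soap pump's rod

TASK

The soap pump has been taken apart for cleaning. Take its return spring, the larger of the two coil springs, and thread it over the upright rod of the pump, lowering it in your grip (with a slight twist if a coil catches) until it is down on the white collar before you let go. Leave the pump upright, and leave the small spring and the tin where they stand.

Things in the scene. Friction and masses are not known exactly. Their poses are not given: they have to be found in the camera images.
- spring: The return spring: bare steel coil spring standing upright on the marble ledge (ledge top 20 mm above the work surface), stiff: handle it as rigid. 60 mm tall, 34 mm outside, 26 mm inside diameter, wire 4 mm, about 60 g; flat closed ends, both alike. Origin: centre of its underside; z up its axis. Spring, small spring, pump and tin stand in a row across the ledge in any order, centres 160 mm or more apart.
- pump: The opened soap pump, standing loose on the ledge, about 0.55 kg: round blue plastic body, 84 mm diameter, 50 mm tall, sloping shoulder; flat white collar on it, 48 mm diameter, its top (the spring's seat) 62 mm above the underside; from its centre rises a steel rod, 11 mm diameter, rounded end 137 mm above the underside. Origin: centre of the underside; z up along the rod.
- small_spring: A bystander: a smaller steel coil spring standing upright on the ledge, 36 mm tall, 18 mm outside diameter, too narrow for the rod. Origin: centre of its underside; z up its axis. To be left alone.
- tin: A bystander: a small round aluminium tin with a lid, 62 mm diameter, 26 mm tall. Origin: centre of its underside; z up. To be left alone. (A nail clipper and the pump's white press head with its spout lie along the ledge's far edge, beyond the row; both are under 30 mm high.)

How it is judged:
By the outcome, as a careful person would: the job done as asked, in the order asked, and still so for the second after the job is handed in, with the robot touching nothing.
It also fails if it takes over 42 s, if anything falls off the work surface, if the arm or the gripper's body presses on something with over 40 N, if the wrist force passes 120 N, or if a joint passes its speed limit or range.

ROBOT

A 6-joint arm with a two-finger parallel gripper is mounted at the origin on the work surface. World frame = base frame: x ahead of the robot, y to its left, z up, the work surface at z = 0. Lengths are in m, angles in rad, forces in N, time in s.
With the tool pointing down it reaches from about 0.25 to 0.725 m from the base axis. Payload 4 kg.
Tool frame: the origin (TCP) lies midway between the tips of the shut fingers; the grasp point (between the pads) lies 19 mm behind it (bot.grip_point_offset is the distance from the TCP to the grasp point, in m); z points along the fingers, y is the line along which they close (so a half turn about z gives the same grasp; the last joint's range is limited). The gripper opens to 85 mm and grips with 20 to 120 N. Pads are 22 mm wide; open, the fingers measure 114 mm over their backs; the gripper's body (76 mm by 85 mm) begins 54 mm behind the grasp point. The pads swing forward as they close: fully open they stand 13 mm farther back than shut.
Start: joints at [-1.33, 0.241, 0.005, 1.335, 0, 1.571], TCP at [0.119, -0.486, 0.231] pointing down, gripper open.
Joint ranges: [-2.72, 2.72], [-1.05, 1.87], [-1.09, 1.28], [-1.99, 2.15], [-1.42, 1.44], [-3.14, 3.14]. Speed limits (rad/s): [2.79, 2.79, 3.14, 3.14, 3.14, 3.14].

INTERFACE

Orientations are given as a unit quaternion [x, y, z, w].
In Python, from workcell import bot gives the robot as it stands.
- The arm moves only by the tool step_arm, never from a script. Its argument "targets" is text: rows parted by semicolons, each of 7 numbers parted by spaces: the opening, from -1 (shut) to 1 (fully open), so that 0 is half open, then the shift along the world's x, y, z normalised to -1 to 1, where 1 is 0.5 m, then the turn, a rotation vector about the world's x, y, z normalised to -1 to 1, where 1 is pi/4 rad. In form: gripper x y z wx wy wz; .... A call has 1 to 10 rows; each row is the pose to reach, as a shift and turn from the pose commanded when the call began; what a row does not reach only later rows make up. A row lasts 1/12 s, in which the tool goes at most 41.7 mm and 7.16 degrees, less where a joint would pass 70% of its speed; a pose out of reach is approached as far as the arm can. A call with a number of a shift or a turn outside -1 to 1 is refused whole. A call with a gripper value outside its range is refused whole. The fingers move at their own pace and stop on an object; the grip force is fixed at half the most. Time passes only in rows, so rows that repeat a pose let the fingers close. It gives the time, the measured TCP pose, the force, the opening and the grip force at its end, in the units of the state.
- bot.get_obs(): the state, without advancing time (a new reading comes with each control period).
- bot.camera(name): name is "scene" or "top" or "wrist"; returns the picture (480x640x3 uint8, red, green, blue); there is no depth.
- bot.camera_info(name): a dict with "vertical_fov" (degrees; the focal length in pixels is half the picture's height over the tangent of half this angle, whatever the lens; pixels are square), "cx", "cy" (the principal point, pixels), "pose" (4x4, takes a point from camera to world coordinates). Camera axes: x right, y up, looking along -z (the intrinsics and any distortion apply to the point x, -y, -z); pixel columns grow to the right and rows downward; lengths in m; the calibration is good to about 2 mm. The wrist camera is an equidistant fisheye: a pixel r from the principal point sees the ray r / f radians off the axis. A picture is of the moment at which its call begins: read the wrist's pose just before it. camera_info takes no time and is no camera call; for the wrist camera it gives the pose at the moment of the call.
- bot.job_done(): hands the job in; it is judged then, once.
The state is a dict: "clock": time; "joint_pos": joint angles; "joint_vel": joint speeds; "tau": joint torques, N m; "eef_pos": TCP position; "tool_rot": TCP orientation; "ft_force": force on the tool from outside, world axes, zero at the start; "ft_torque": the same for the moment, N m; "grip_width": finger opening in m; "grasp_force": force on a finger pad.
Only numpy, scipy, OpenCV 4.12 (cv2) and the standard library are available. Lean on these libraries where they do the work, as an engineer would, in place of code of your own. Each camera call takes 0.05 s, during which the arm holds its last target. There are 200 camera calls.

## Working session

There is one attempt and no reset: what is moved stays moved. The work goes in short steps, Python scripts to look and compute and a tool call to move; the robot and the scene stay as the last step left them, time stands still between calls to the robot, and variables do not carry over. Pictures are saved under pics/ and viewed, at most 13 in all, crops included, and the job is handed in when it is done.

Besides the shell and the picture viewer there is one more tool, called after "Call:" as name(argument=value, ...) on one line, values as JSON. step_arm: Moves the arm, as the interface text tells. Scaled input: -1 to 1 covers 0.5 m each way for a shift and pi/4 rad each way for a turn. Its arguments: {"type":"object","properties":{"targets":{"type":"string"}},"required":["targets"]}

```bash
mkdir -p pics; python3 - <<'E'
from workcell import bot
import cv2
for n in("top","scene"):
    cv2.imwrite(f"pics/{n}0.png",bot.camera(n)[:,:,::-1]); i=bot.camera_info(n); print(n,i)
o=bot.get_obs();print(o['clock'],o['eef_pos'],o['tool_rot'],o['grip_width'],bot.grip_point_offset)
E
```

```text
top {'vertical_fov': 56.14159292813664, 'cx': 324.8422551200486, 'cy': 236.51323328004872, 'pose': array([[ 1.09859967e-02,  9.89759265e-01, -1.42323240e-01,
         3.62084439e-01],
       [-9.99937309e-01,  1.11822633e-02,  5.79249925e-04,
        -1.27379407e-02],
       [ 2.16481392e-03,  1.42307954e-01,  9.89820064e-01,
         9.71174632e-01],
       [ 0.00000000e+00,  0.00000000e+00,  0.00000000e+00,
         1.00000000e+00]])}
scene {'vertical_fov': 48.46173295470235, 'cx': 319.52537376127805, 'cy': 232.2272187941502, 'pose': array([[ 0.82818931, -0.49356091,  0.26551854,  0.77582386],
       [ 0.56034398,  0.72006465, -0.40929393, -0.37414158],
       [ 0.01082097,  0.48775457,  0.87291373,  0.88094535],
       [ 0.        ,  0.        ,  0.        ,  1.        ]])}
0.1 [ 0.11908444 -0.4850172   0.23047733] [ 9.92761787e-01  1.20096194e-01 -1.31139552e-04 -9.60075953e-04] 0.08542371808794633 0.0187
```

View pics/top0.png

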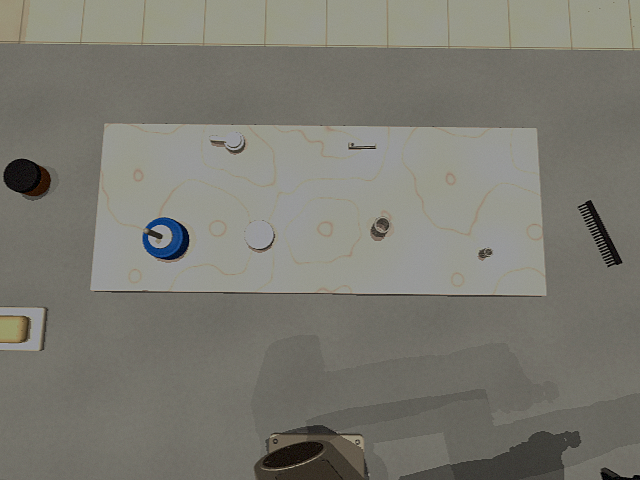

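View pics/scene0.png

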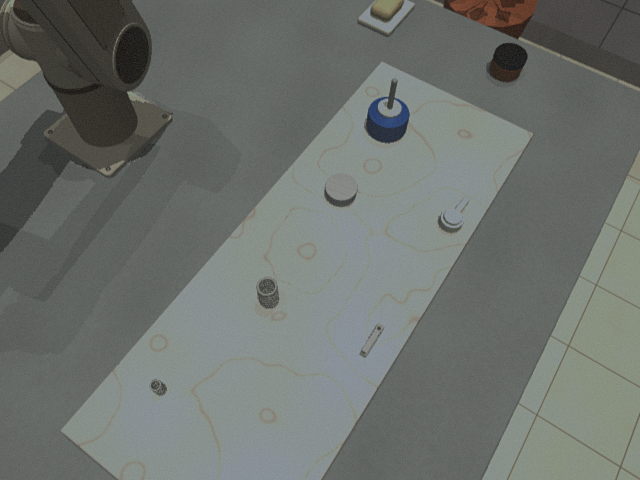

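The top view shows the spring's rim at about (383,224), the small spring at (485,253), the tin at (259,234), and the pump with its collar at about (162,237) and rod tip at (146,231). The scene view confirms the same order. Next I compute positions and take an enlarged crop.

```bash
cat > h.py <<'E'
import numpy as np, cv2
from workcell import bot
def ray(n,u,v,info=None):
    i=info or bot.camera_info(n); f=240/np.tan(np.radians(i['vertical_fov'])/2)
    a,b=(u-i['cx'])/f,(v-i['cy'])/f
    if n=='wrist':
        r=np.hypot(a,b); s=np.sin(r)/max(r,1e-9); d=np.array([a*s,-b*s,-np.cos(r)])
    else: d=np.array([a,-b,-1.])
    return i['pose'][:3,3],i['pose'][:3,:3]@d
def at(n,u,v,z,info=None):
    o,d=ray(n,u,v,info); return (o+d*(z-o[2])/d[2]).round(4)
def proj(n,p,info=None):
    i=info or bot.camera_info(n); f=240/np.tan(np.radians(i['vertical_fov'])/2)
    q=i['pose'][:3,:3].T@(np.asarray(p)-i['pose'][:3,3]); q=np.array([q[0],-q[1],-q[2]])
    if n=='wrist':
        h=np.hypot(q[0],q[1]); t=np.arctan2(h,q[2]); return np.array([i['cx']+f*t*q[0]/h,i['cy']+f*t*q[1]/h])
    return np.array([i['cx']+f*q[0]/q[2],i['cy']+f*q[1]/q[2]])
E
python3 - <<'E'
from h import *
print('spring top',at('top',383,224,.08),at('scene',267,284,.08))
print('rod tip',at('top',147,231.5,.155),at('scene',393.5,81,.155))
print('collar',at('top',162,237,.082),at('scene',390,107,.082))
print('tin',at('top',259,234,.046),'small',at('top',485,253,.05))
t=cv2.imread('pics/top0.png');s=cv2.imread('pics/scene0.png')
r=lambda im,x,y:cv2.resize(im[y:y+60,x:x+80],(400,300),interpolation=cv2.INTER_CUBIC)
cv2.imwrite('pics/z.png',np.vstack([np.hstack([r(t,340,200),r(t,125,205)]),np.hstack([r(s,230,260),r(s,350,75)])]))
E
```

```text
spring top [ 0.5169 -0.1298  0.08  ] [ 0.5157 -0.1271  0.08  ]
rod tip [0.485 0.313 0.155] [0.4881 0.3104 0.155 ]
collar [0.4853 0.3115 0.082 ] [0.4888 0.3145 0.082 ]
tin [0.4988 0.1236 0.046 ] small [ 0.464  -0.3434  0.05  ]
```

View pics/z.png

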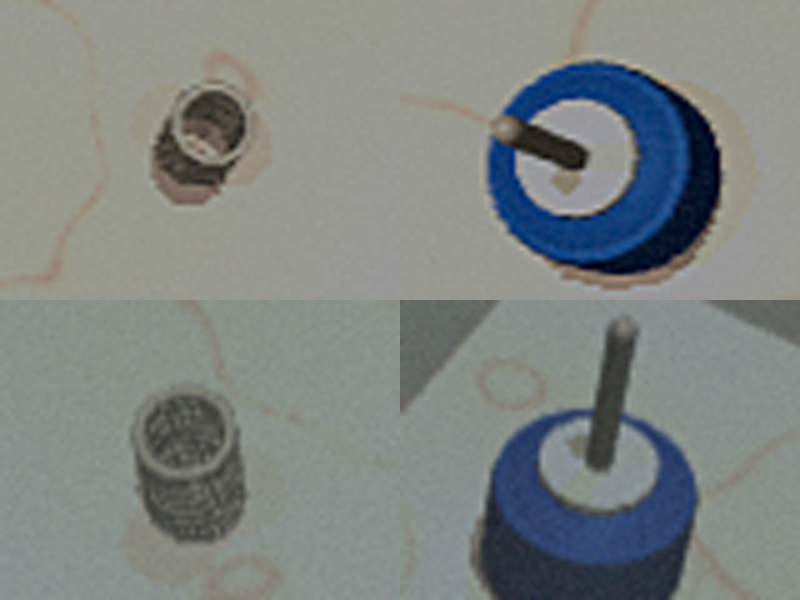

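Crop refinement gives the spring rim at top pixel (382.4,224.8) and the rod tip at (146.2,231). That puts the spring at about (0.516,-0.129) and the pump at about (0.486,0.312). I'm setting out towards the spring.

Call:
step_arm(targets="1 0.794 0.712 -0.14 0 0 0;1 0.794 0.712 -0.14 0 0 0;1 0.794 0.712 -0.14 0 0 0;1 0.794 0.712 -0.14 0 0 0;1 0.794 0.712 -0.14 0 0 0;1 0.794 0.712 -0.14 0 0 0;1 0.794 0.712 -0.14 0 0 0;1 0.794 0.712 -0.14 0 0 0;1 0.794 0.712 -0.14 0 0 0;1 0.794 0.712 -0.14 0 0 0")

```text
clock: 0.93
eef_pos: [0.4277, -0.2079, 0.1766]
tool_rot: [0.993, 0.12, -0.0, -0.0]
ft_force: [0.3, -1.9, -0.7]
grip_width: 0.0851
grasp_force: 0.0
```

```bash
python3 - <<'E'
from h import *
o=bot.get_obs();print(o['clock'],o['eef_pos'],o['tool_rot'],o['joint_pos'])
E
```

```text
0.9333 [ 0.4277378  -0.20793226  0.17658822] [ 9.92751654e-01  1.20183630e-01 -2.10200027e-04 -7.02727665e-05] [-4.52412722e-01  2.25292183e-01 -1.60982525e-01  1.18495108e+00
 -1.09776482e-04  2.44823025e+00]
```

Call:
step_arm(targets="1 0.177 0.158 -0.033 0 0 1;1 0.177 0.158 -0.033 0 0 1;1 0.177 0.158 -0.033 0 0 1;1 0.177 0.158 -0.033 0 0 1;1 0.177 0.158 -0.033 0 0 1;1 0.177 0.158 -0.033 0 0 1;1 0.177 0.158 -0.033 0 0 1;1 0.177 0.158 -0.033 0 0 1")

```text
clock: 1.6
eef_pos: [0.515, -0.1304, 0.1599]
tool_rot: [0.871, 0.491, -0.001, -0.0]
ft_force: [1.4, -1.3, 0.0]
grip_width: 0.0854
grasp_force: 0.0
```

```bash
python3 - <<'E'
from h import *
o=bot.get_obs();print(o['clock'],o['eef_pos'],o['tool_rot'],o['joint_pos'])
i=bot.camera_info('wrist');im=bot.camera('wrist');print(i)
cv2.imwrite('pics/w1.png',im[:,:,::-1])
print(proj('wrist',[.516,-.129,.08],i),proj('wrist',[.516,-.129,.02],i),proj('wrist',o['eef_pos'],i))
np.save('i1.npy',i,allow_pickle=True)
E
```

```text
1.6 [ 0.5149647  -0.13043879  0.15989499] [ 8.71006282e-01  4.91271309e-01 -5.60750136e-04 -4.94007879e-04] [-2.48045275e-01  3.43978545e-01 -4.30145200e-02  1.18529674e+00
 -5.88571031e-05  1.86644963e+00]
{'vertical_fov': 65.70646984690485, 'cx': 320.16330447441817, 'cy': 239.5482578909487, 'pose': array([[ 0.85567674,  0.49280348,  0.15799384,  0.55583474],
       [-0.51750885,  0.8156377 ,  0.25868849, -0.06429976],
       [-0.00138315, -0.30311693,  0.95295237,  0.30174307],
       [ 0.        ,  0.        ,  0.        ,  1.        ]])}
[319.69393136 247.775598  ] [319.89190996 222.9878989 ] [318.89678734 311.4263769 ]
```

View pics/w1.png

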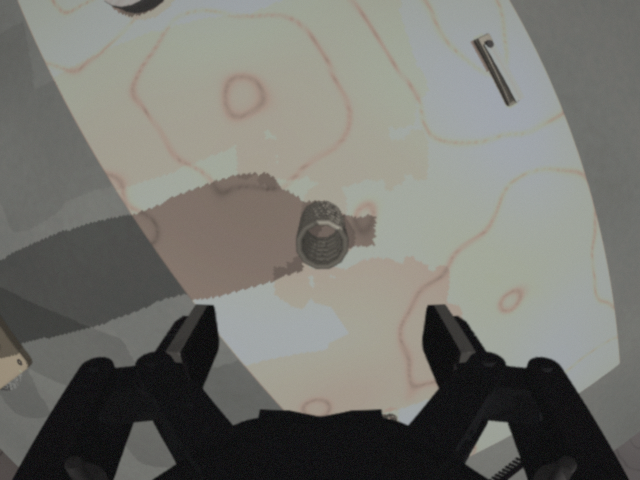

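The wrist view shows the spring's rim centred at about (322,244), between the fingers. The prediction was (320,248), so the estimate is good to about 2 mm.

```bash
python3 - <<'E'
from h import *
i=np.load('i1.npy',allow_pickle=True).item()
print(at('wrist',322,244,.08,i))
print(at('top',382.4,224.8,.08),at('scene',267,286.6,.08))
print('rod',at('top',146.2,231,.155),at('scene',394.4,80.6,.155),'collar',at('top',160,236.4,.082),at('scene',389.8,108,.082))
E
```

```text
[ 0.5185 -0.1276  0.08  ]
[ 0.5153 -0.1286  0.08  ] [ 0.5185 -0.1308  0.08  ]
rod [0.486  0.3145 0.155 ] [0.4889 0.3122 0.155 ] collar [0.4864 0.3155 0.082 ] [0.4898 0.312  0.082 ]
```

Call:
step_arm(targets="1 0.006 0.004 -0.07 0 0 0;1 0.006 0.004 -0.14 0 0 0;1 0.006 0.004 -0.2 0 0 0;1 0.006 0.004 -0.235 0 0 0;1 0.006 0.004 -0.243 0 0 0;1 0.006 0.004 -0.243 0 0 0;1 0.006 0.004 -0.243 0 0 0")

```text
clock: 2.23
eef_pos: [0.519, -0.129, 0.0399]
tool_rot: [0.871, 0.491, 0.0, 0.0]
ft_force: [0.5, 0.0, 0.1]
grip_width: 0.0852
grasp_force: 0.0
```

Call:
step_arm(targets="-1 0 0 0 0 0 0;-1 0 0 0 0 0 0;-1 0 0 0 0 0 0;-1 0 0 0 0 0 0;-1 0 0 0 0 0 0;-1 0 0 0 0 0 0;-1 0 0 0 0 0 0;-1 0 0 0 0 0 0;-1 0 0 0 0 0 0;-1 0 0 0 0 0 0")

```text
clock: 3.07
eef_pos: [0.5188, -0.1288, 0.0401]
tool_rot: [0.871, 0.491, 0.001, 0.0]
ft_force: [-1.6, 1.5, 5.2]
grip_width: 0.0319
grasp_force: 59.0
```

Gripped. Lifting.

Call:
step_arm(targets="-1 0 0 0.02 0 0 0;-1 0 0 0.06 0 0 0;-1 0 0 0.12 0 0 0;-1 0 0 0.2 0 0 0;-1 0 0 0.28 0 0 0;-1 0 0 0.34 0 0 0;-1 0 0 0.37 0 0 0;-1 0 0 0.37 0 0 0;-1 0 0 0.37 0 0 0")

```text
clock: 3.82
eef_pos: [0.5187, -0.1289, 0.2249]
tool_rot: [0.871, 0.491, 0.001, 0.001]
ft_force: [-0.1, 1.2, -1.5]
grip_width: 0.0321
grasp_force: 59.5
```

```bash
python3 - <<'E'
from h import *
o=bot.get_obs();print(o['clock'],o['eef_pos'],o['tool_rot'],o['grip_width'],o['grasp_force'],o['ft_force'])
i=bot.camera_info('wrist');im=bot.camera('wrist')
p=o['eef_pos']
for dz in(-.02,.04): print(proj('wrist',[p[0],p[1],p[2]+dz],i))
r=lambda im,x,y,w,h:cv2.resize(im[y:y+h,x:x+w],(400,600),interpolation=cv2.INTER_CUBIC)[:,:,::-1]
s=bot.camera('scene'); q=proj('scene',p).astype(int); print(q)
x,y=max(q[0]-50,0),max(q[1]-75,0)
cv2.imwrite('pics/w2.png',np.hstack([r(im,220,180,200,300),r(s,x,y,100,150)]))
E
```

```text
3.8167 [ 0.51866427 -0.12886866  0.22490875] [8.71224490e-01 4.90883721e-01 7.34913519e-04 7.21004934e-04] 0.03209473385472229 59.498587010311894 [-0.08125748  1.19091479 -1.52934463]
[318.95858499 291.50022844]
[318.80732595 367.22821497]
[260 244]
```

View pics/w2.png

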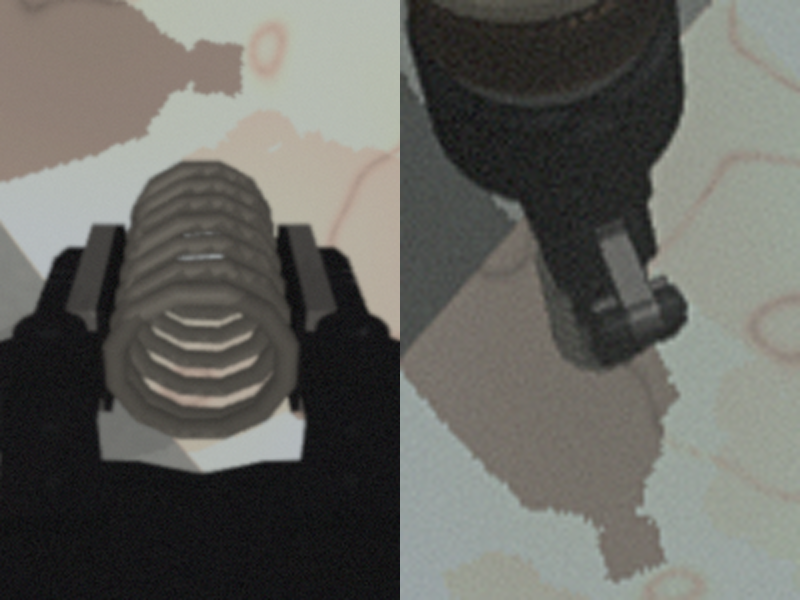

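The wrist crop shows the spring held upright between the pads, with its top rim centred at about (320.5,359) and the near edge of its bottom at about (321,260). Next I check its offset and tilt, then compute the move.

```bash
python3 - <<'E'
from h import *
i=bot.camera_info('wrist');p=bot.get_obs()['eef_pos']; d=np.array([.517,.856])
for zt in(.035,.04,.045): print(zt,at('wrist',320.5,359,p[2]+zt,i)[:2]-p[:2], 'bot',at('wrist',321,260,p[2]+zt-.06,i)[:2]-17e-3*d-p[:2])
E
```

```text
0.035 [ 0.00056487 -0.00040034] bot [-0.00062413 -0.00275234]
0.04 [0.00246487 0.00269966] bot [ 0.00037587 -0.00115234]
0.045 [0.00436487 0.00579966] bot [0.00137587 0.00054766]
```

Call:
step_arm(targets="-1 -0.005 0.04 0 0 0 0;-1 -0.01 0.1 0 0 0 0;-1 -0.015 0.18 0 0 0 0;-1 -0.02 0.26 0 0 0 0;-1 -0.025 0.34 0 0 0 0;-1 -0.03 0.42 0 0 0 0;-1 -0.035 0.5 0 0 0 0;-1 -0.042 0.58 0 0 0 0;-1 -0.048 0.66 0 0 0 0;-1 -0.053 0.73 0 0 0 0")

```text
clock: 4.75
eef_pos: [0.4899, 0.2382, 0.2216]
tool_rot: [0.871, 0.491, -0.002, -0.0]
ft_force: [1.4, -0.5, -0.8]
grip_width: 0.0322
grasp_force: 59.5
```

Call:
step_arm(targets="-1 -0.003 0.05 0 0 0 0;-1 -0.006 0.1 0 0 0 0;-1 -0.009 0.14 0 0 0 0;-1 -0.01 0.155 0 0 0 0;-1 -0.01 0.155 0 0 0 0;-1 -0.01 0.155 0 0 0 0")

```text
clock: 5.25
eef_pos: [0.4861, 0.313, 0.2224]
tool_rot: [0.871, 0.491, -0.002, 0.0]
ft_force: [-0.5, -0.8, -0.4]
grip_width: 0.032
grasp_force: 59.5
```

```bash
python3 - <<'E'
from h import *
o=bot.get_obs();print(o['clock'],o['eef_pos'],o['joint_pos'],o['grip_width'])
i=bot.camera_info('wrist');np.save('i2.npy',i,allow_pickle=True)
cv2.imwrite('pics/w3.png',bot.camera('wrist')[:,:,::-1])
for p in([.487,.313,.157],[.487,.313,.082]):print(proj('wrist',p,i),proj('scene',p),proj('top',p))
s=bot.camera('scene');cv2.imwrite('pics/s3.png',cv2.resize(s[0:150,300:500],(800,600),interpolation=cv2.INTER_CUBIC)[:,:,::-1])
E
```

```text
5.25 [0.48612363 0.31295465 0.22243958] [ 5.72312379e-01  4.03844650e-01  2.11467555e-01  1.38188905e+00
 -6.19328395e-04  2.68735263e+00] 0.031962369781104415
[320.56917666 257.31912014] [393.86809379  79.10881905] [146.62346991 230.27474234]
[320.55964561 223.82129987] [388.8461315  107.09197366] [161.27991131 236.14116165]
```

View pics/w3.png

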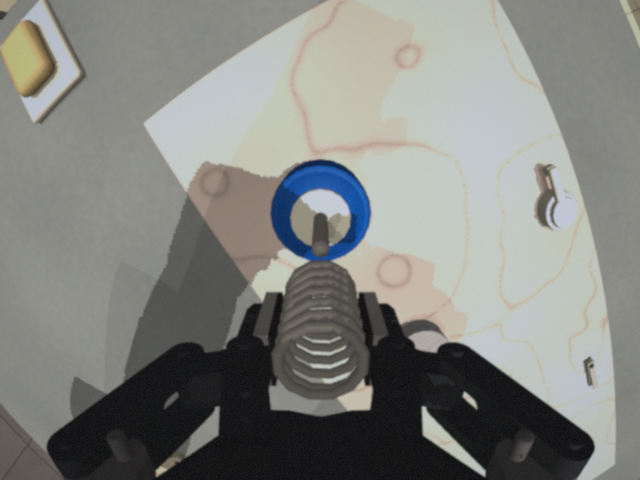

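View pics/s3.png

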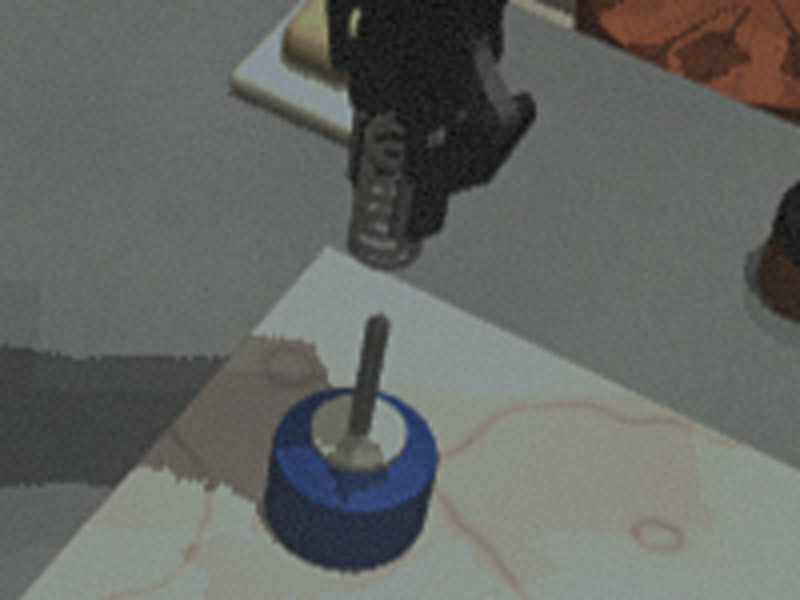

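The wrist view shows the rod tip at about (320.5,250) and the collar centre at about (321,216). The spring's lower rim edge is just below them at (320,262). The scene view has the rod tip at about (394.3,80).

```bash
python3 - <<'E'
from h import *
i=np.load('i2.npy',allow_pickle=True).item();p=bot.get_obs()['eef_pos'];d=np.array([.517,.856])
im=cv2.imread('pics/w3.png');hsv=cv2.cvtColor(im,cv2.COLOR_BGR2HSV)
m=cv2.inRange(hsv,(100,120,40),(130,255,255));c=max(cv2.findContours(m,0,2)[0],key=cv2.contourArea);print(cv2.boundingRect(c))
print('rod',at('wrist',320.5,250,.155,i),'collar',at('wrist',321,216,.082,i))
for z in(-.02,-.025):print('springbottom',at('wrist',320,261.5,p[2]+z,i)[:2]-17e-3*d)
print('scene rod',at('scene',394.3,80,.155))
# spring bottom centre in scene, px
print('scene spring bottom',at('scene',300+385/4,247/4,p[2]-.02),'pred px',proj('scene',[p[0],p[1],p[2]-.02]))
cv2.imwrite('pics/w3c.png',cv2.resize(im[150:410,250:390],(420,780))[:600])
E
```

```text
(271, 160, 99, 101)
rod [0.489  0.3164 0.155 ] collar [0.4906 0.3183 0.082 ]
springbottom [0.485911 0.311648]
springbottom [0.484911 0.310048]
scene rod [0.488  0.3134 0.155 ]
scene spring bottom [0.4878 0.3079 0.2034] pred px [396.96143271  60.04474617]
```

View pics/w3c.png

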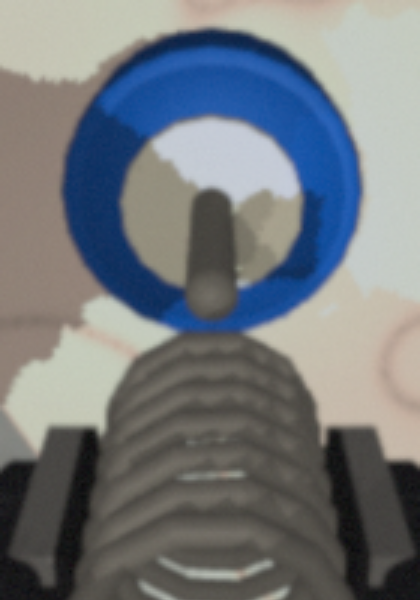

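The spring needs about 4.5 mm of shift towards the rod. Then I lower past the rod tip and check the forces.

Call:
step_arm(targets="-1 0.005 0.008 0 0 0 0;-1 0.005 0.008 -0.03 0 0 0;-1 0.005 0.008 -0.06 0 0 0;-1 0.005 0.008 -0.07 0 0 0;-1 0.005 0.008 -0.08 0 0 0;-1 0.005 0.008 -0.09 0 0 0;-1 0.005 0.008 -0.1 0 0 0;-1 0.005 0.008 -0.11 0 0 0;-1 0.005 0.008 -0.12 0 0 0;-1 0.005 0.008 -0.12 0 0 0")

```text
clock: 6.18
eef_pos: [0.4888, 0.3174, 0.163]
tool_rot: [0.871, 0.491, -0.001, 0.0]
ft_force: [-0.0, 0.5, -0.9]
grip_width: 0.0321
grasp_force: 59.5
```

```bash
python3 - <<'E'
from h import *
o=bot.get_obs();print(o['clock'],o['eef_pos'],o['ft_force'],o['ft_torque'])
im=bot.camera('wrist')[150:450,220:420];s=bot.camera('scene')[0:150,340:440]
r=lambda a:cv2.resize(a,(400,600),interpolation=cv2.INTER_CUBIC)[:,:,::-1]
cv2.imwrite('pics/w4.png',np.hstack([r(im),r(s)]))
E
```

```text
6.1833 [0.48882593 0.31744616 0.16302227] [-0.01035777  0.49386213 -0.87962287] [ 0.01700867 -0.00345616 -0.01686412]
```

View pics/w4.png

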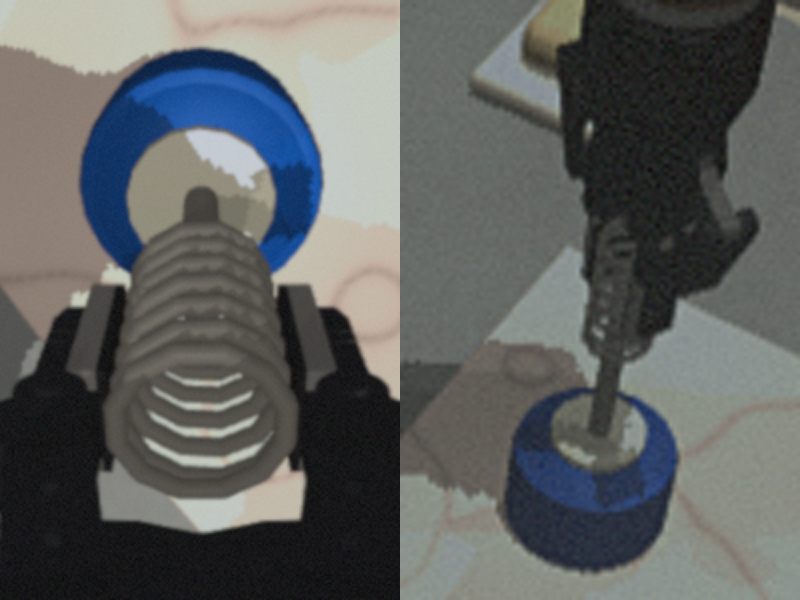

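Both views show the rod entering the spring near its centre, and there's no contact force. I'm continuing down, slowing near the collar.

Call:
step_arm(targets="-1 0 0 -0.015 0 0 0;-1 0 0 -0.03 0 0 0;-1 0 0 -0.045 0 0 0;-1 0 0 -0.06 0 0 0;-1 0 0 -0.075 0 0 0;-1 0 0 -0.09 0 0 0;-1 0 0 -0.1 0 0 0;-1 0 0 -0.104 0 0 0;-1 0 0 -0.104 0 0 0")

```text
clock: 7.03
eef_pos: [0.4889, 0.3175, 0.1112]
tool_rot: [0.871, 0.491, -0.001, 0.0]
ft_force: [-0.2, 0.2, -0.4]
grip_width: 0.0318
grasp_force: 59.5
```

Call:
step_arm(targets="-1 0 0 -0.003 0 0 0;-1 0 0 -0.006 0 0 0;-1 0 0 -0.009 0 0 0;-1 0 0 -0.012 0 0 0;-1 0 0 -0.012 0 0 0")

```text
clock: 7.45
eef_pos: [0.4892, 0.3177, 0.1059]
tool_rot: [0.871, 0.491, -0.0, 0.0]
ft_force: [-0.0, -0.2, -0.5]
grip_width: 0.032
grasp_force: 59.5
```

Call:
step_arm(targets="-1 0 0 -0.003 0 0 0;-1 0 0 -0.006 0 0 0;-1 0 0 -0.006 0 0 0")

```text
clock: 7.7
eef_pos: [0.4891, 0.3176, 0.1027]
tool_rot: [0.871, 0.491, -0.0, 0.0]
ft_force: [0.3, -0.4, -0.3]
grip_width: 0.0316
grasp_force: 59.5
```

Call:
step_arm(targets="-1 0 0 -0.002 0 0 0;-1 0 0 -0.004 0 0 0;-1 0 0 -0.004 0 0 0")

```text
clock: 7.95
eef_pos: [0.4894, 0.3178, 0.1021]
tool_rot: [0.871, 0.491, 0.0, -0.0]
ft_force: [-2.3, -0.5, 4.2]
grip_width: 0.032
grasp_force: 60.0
```

Contact came at the expected height. I press slightly more to seat it flat.

Call:
step_arm(targets="-1 0 0 -0.002 0 0 0;-1 0 0 -0.003 0 0 0;-1 0 0 -0.003 0 0 0")

```text
clock: 8.2
eef_pos: [0.4895, 0.3179, 0.102]
tool_rot: [0.871, 0.491, 0.001, -0.0]
ft_force: [-4.1, -2.3, 11.5]
grip_width: 0.032
grasp_force: 60.7
```

```bash
python3 - <<'E'
from h import *
o=bot.get_obs();print(o['clock'],o['eef_pos'],o['ft_force'],o['ft_torque'])
im=bot.camera('wrist')[150:450,220:420];s=bot.camera('scene')[30:180,340:440]
r=lambda a:cv2.resize(a,(400,600),interpolation=cv2.INTER_CUBIC)[:,:,::-1]
cv2.imwrite('pics/w5.png',np.hstack([r(im),r(s)]))
E
```

```text
8.2 [0.4894544  0.31785332 0.10202386] [-4.13438536 -2.34487897 11.47092729] [-0.58083559  0.90993835 -0.02038586]
```

View pics/w5.png

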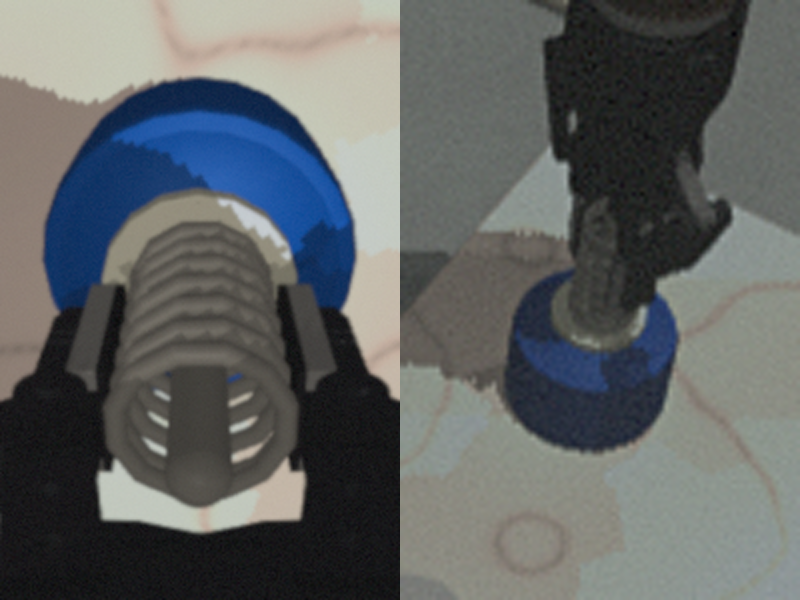

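The rod stands visibly inside the spring, which sits on the collar with light contact. Releasing, then going straight up.

Call:
step_arm(targets="-1 0 0 0.001 0 0 0;-0.1 0 0 0.001 0 0 0;0.2 0 0 0.001 0 0 0;0.5 0 0 0.001 0 0 0;1 0 0 0.001 0 0 0;1 0 0 0.001 0 0 0;1 0 0 0.001 0 0 0;1 0 0 0.001 0 0 0;1 0 0 0.001 0 0 0;1 0 0 0.001 0 0 0")

```text
clock: 9.13
eef_pos: [0.4893, 0.3177, 0.1]
tool_rot: [0.871, 0.491, -0.0, 0.0]
ft_force: [-0.5, -0.6, -0.4]
grip_width: 0.0854
grasp_force: 0.0
```

Call:
step_arm(targets="1 0 0 0.01 0 0 0;1 0 0 0.04 0 0 0;1 0 0 0.08 0 0 0;1 0 0 0.14 0 0 0;1 0 0 0.2 0 0 0;1 0 0 0.26 0 0 0;1 0 0 0.3 0 0 0;1 0 0 0.3 0 0 0")

```text
clock: 9.8
eef_pos: [0.4915, 0.3192, 0.2564]
tool_rot: [0.871, 0.491, 0.005, -0.0]
ft_force: [-0.0, 1.0, 0.2]
grip_width: 0.0855
grasp_force: 0.0
```

```bash
python3 - <<'E'
from h import *
o=bot.get_obs();print(o['clock'],o['eef_pos'],o['ft_force'],o['grip_width'])
im=bot.camera('wrist')[100:400,220:420];s=bot.camera('scene')[30:180,340:440]
r=lambda a:cv2.resize(a,(400,600),interpolation=cv2.INTER_CUBIC)[:,:,::-1]
cv2.imwrite('pics/w6.png',np.hstack([r(im),r(s)]))
E
```

```text
9.8 [0.49147109 0.31916148 0.25643666] [-0.04755539  1.0036732   0.16804618] 0.0855297636825704
```

View pics/w6.png

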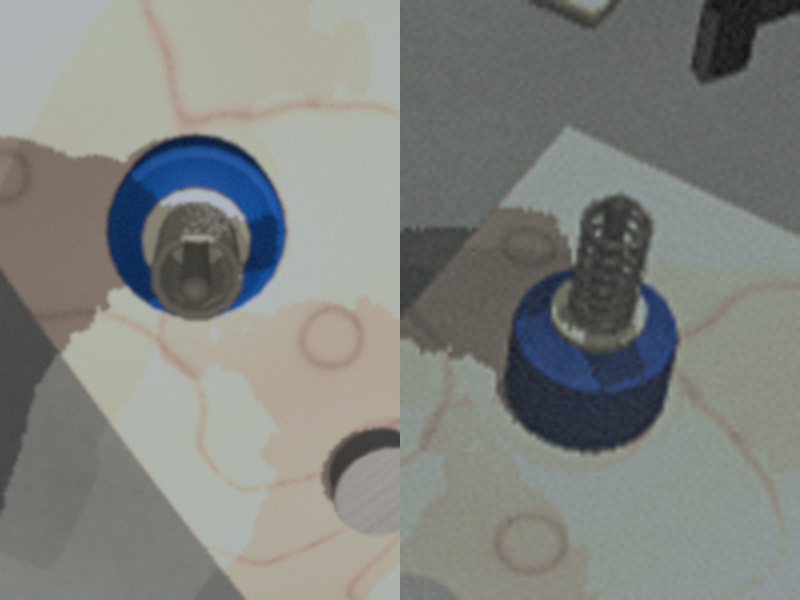

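Both crops show the spring on the collar around the rod, at about (392,110) in the scene view. The pump is upright and the gripper is clear, so I'm handing in.

```bash
python3 -c "
from workcell import bot
print(bot.job_done())"
```

```text
the job is handed in; nothing more can be done
None
```

The return spring is over the pump rod and was lowered onto the white collar in the grip before release; the pump is upright, the arm went nowhere near the small spring or the tin, and the job was handed in at about 10 s.

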